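# Find and punch the balance point of a fused busbar

### The job

This busbar will hang from one hook in the plating line, so punch-mark its balance point: slide it along its guide over the fulcrum edge until it only just tips by itself onto the tip stop, and let go of it. Then press the red lever ball down gently, stopping short of its end stop, to punch the mark, and let the lever come back up. Leave the bar just tipped on the edge, and the loose parts where they are.

Things in the scene. Friction and masses are not known exactly. Their poses are not given: they have to be found in the camera images.
- press: Grey lever press on a 190 x 460 mm aluminium base that also carries rail, edge and tip stop; fixed, stands elsewhere each time. Origin: bench top straight below the fulcrum edge's middle. x away from the robot (column at x 70 to 120 mm, 240 mm high), y left along the bar's path, z up. Slide the bar towards -y. Parts over the bar lie within 24 mm of y = 0, from 80 mm up.
- rail: Dark steel guide rail under the bar's holder end, fixed on the press (same origin and axes): flat top 50 mm high, y = 40 to 235 mm, 42 mm wide, with cheeks 4 mm high that guide the bar's sides (2 mm play).
- blade: Steel fulcrum blade, fixed on the press (same origin and axes): a rounded edge (radius 3 mm) along x at y = 0, its crest 50 mm high, level with the rail's top; two 8 mm guide posts at x = +-18.5 mm, 64 mm high.
- edge (a point): Middle of the crest of the fulcrum edge, 50 mm above the bench.
- tip_stop: Tip stop, fixed on the press (same origin and axes): a 10 mm dowel along x at y = -150 mm, its top 38 mm high, 12 mm below the edge. A bar that has tipped over the edge rests on it, tilted about 0.08 rad, bare end low. The less it bears on the stop, the nearer its balance point is to the edge.
- stop_top (a point): Top of the tip stop's dowel, at mid length.
- bar: Copper busbar 25 (x) x 360 (y) x 6 mm, 0.48 kg, a closed fuse holder fixed on its +y end; lies level in the guide, its bare -y end 100 to 150 mm past the edge. Origin: centre of its underside. With the unseen fuse its balance point is at y = 30 to 66 mm; it tips once that has just passed the edge. A hand on it or pushing it holds it by friction: let go to see whether it tips.
- holder: Closed grey polycarbonate fuse holder on the bar, fixed to it (same origin and axes as the bar): 34 mm wide, 70 mm long (y = 110 to 180 mm, flush with the bar's end), 6 to 44 mm above the bar's underside; push its end face or grip its sides. The fuse inside is unseen: it weighs 0.125 to 0.40 kg in all.
- lever (a joint): Angle of the hand lever, rad: 0 raised (rest), grows as the ball is pressed down; end stop 0.38. Pivot at x = 100 mm, 215 mm high in the press frame, ball centre 220 mm from it, 0.25 rad above level at rest. A spring returns it. The ram comes down 99 mm per rad: the punch meets the bar at about 0.24 rad.
- knob (a point): Centre of the round red ball (diameter 38 mm) at the lever's end, on the robot's side, about 270 mm high at rest; it goes down 53 mm, and 6 mm towards the robot, before the punch meets the bar. Free travel takes about 2 to 3.5 N at the ball; beyond that each newton puts about 2.1 N on the punch.
- punch: Steel punch at the foot of the ram, sprung (5 N preload, then 2 N per mm), coming straight down on the bar over the edge. A mark needs at least 8 N; more than 25 N spoils it, and driving the lever to its end stop does that. Origin: bench level under the edge at rest; axes as the press.
- punch_tip (a point): Tip of the punch (4 mm across), 80 mm above the bench at rest, 24 mm above the bar's top, 1 mm to the tip stop's side of the edge.
- spare_holder: Loose open grey holder 34 x 70 x 24 mm, a bystander. Origin: centre of its underside.
- clip_a: Loose brass contact clip, U-shaped, 16 x 32 x 24 mm, a bystander. Origin: under its U.
- clip_b: Another such brass contact clip, a bystander.
- fuse: Loose ceramic fuse with knife blades, 26 x 86 x 26 mm, a bystander. Origin: centre of its underside.

How it is judged:
By the outcome, as a careful person would: the job done as asked, in the order asked, and still so for the second after the job is handed in, with the robot touching nothing.
It also fails if it takes over 72 s, if anything falls off the work surface, if the arm or the gripper's body presses on something with over 40 N, if the wrist force passes 120 N, or if a joint passes its speed limit or range.

### The arm

A 6-joint arm with a two-finger parallel gripper is mounted at the origin on the work surface. World frame = base frame: x ahead of the robot, y to its left, z up, the work surface at z = 0. Lengths are in m, angles in rad, forces in N, time in s.
With the tool pointing down it reaches from about 0.375 to 0.975 m from the base axis. Payload 3.8 kg.
Tool frame: the origin (TCP) lies on the centre line of the jaws, within the pads' length; the fingertips stand 25 mm ahead of it and the grasp point (between the pads) lies 6 mm ahead of it; z points along the fingers, y is the line along which they close (so a half turn about z gives the same grasp; the last joint's range is limited). The gripper opens to 85 mm and grips with 20 to 120 N. Pads are 22 mm wide; open, the fingers measure 114 mm over their backs; the gripper's body (76 mm by 85 mm) begins 54 mm behind the grasp point. The pads swing forward as they close: fully open they stand 13 mm farther back than shut.
Start: joints at [-1.147, 0.264, 1.604, -0, 1.274, -0.037], TCP at [0.3, -0.605, 0.256] pointing down, gripper open.
Joint ranges: [-2.63, 2.63], [-0.94, 2.18], [0.31, 2.57], [-1.31, 4.45], [0, 2.66], [-2.55, 2.55]. Speed limits (rad/s): [2.57, 2.57, 3.14, 3.14, 3.14, 3.14].

### API

Orientations are given as a rotation vector (axis times angle).
In Python, from workcell import bot gives the robot as it stands. The module is installed in compiled form; this text tells all that it offers.
- The arm moves only by the tool play_rows, never from a script. Its argument "commands" is a list that holds one entry, the list of rows, each a list of 7 numbers: the shift along the tool's x, y, z as a fraction of full scale, then the turn, a rotation vector about the tool's x, y, z as a fraction of full scale, then the closure, from -1 (fully open) to 1 (shut). A call has 1 to 8 rows; each row is the pose to reach, as a shift and turn from the pose commanded when the call began, along the tool's axes at that moment, turning the shorter way round; what a row does not reach only later rows make up. Full scale, the value 1, is 60 cm for a shift and 180 degrees for a turn. A row lasts 1/10 s, in which the tool goes at most 50 mm and 8.59 degrees, less where a joint would pass 70% of its speed; a pose out of reach is approached as far as the arm can. A call with a number of a shift or a turn outside -1 to 1 is refused whole. A call with a gripper value outside its range is refused whole. The fingers move at their own pace and stop on an object; "force" is the grip in N (left out, the last holds). Time passes only in rows, so rows that repeat a pose let the fingers close. It gives the time, the measured TCP pose, the force, the opening and the grip force at its end, in the units of the state.
- bot.read_state(): the state, without advancing time (a new reading comes with each control period).
- bot.read_camera(name): name is "scene" or "side" or "wrist"; returns the picture (384x512x3 uint8, blue, green, red); there is no depth.
- bot.camera_params(name): a dict with "fov_y" (degrees; the focal length in pixels is half the picture's height over the tangent of half this angle, whatever the lens; pixels are square), "cx", "cy" (the principal point, pixels), "rvec" (rotation vector, rad) and "tvec" (3), from world to camera coordinates, as OpenCV has them. Camera axes: x right, y down, z forward; pixel columns grow to the right and rows downward; lengths in m; the calibration is good to about 2 mm. A picture is of the moment at which its call begins: read the wrist's pose just before it. camera_params takes no time and is no camera call; for the wrist camera it gives the pose at the moment of the call.
- bot.finish_job(): hands the job in; it is judged then, once.
The state is a dict: "time": time; "q": joint angles; "joint_vel": joint speeds; "joint_torque": joint torques, N m; "tool_pos": TCP position; "tcp_rot": TCP orientation; "wrist_force": force on the tool from outside, world axes, zero at the start; "torque": the same for the moment, N m; "width": opening from 0.0 (shut) to 1.0 (fully open); "grip_force": force on a finger pad.
Only numpy, scipy, OpenCV 4.12 (cv2) and the standard library are available. Lean on these libraries where they do the work, as an engineer would, in place of code of your own. Each camera call takes 0.05 s, during which the arm holds its last target. There are 200 camera calls.

## Working session

There is one attempt and no reset: what is moved stays moved. The work goes in short steps, Python scripts to look and compute and a tool call to move; the robot and the scene stay as the last step left them, time stands still between calls to the robot, and variables do not carry over. Pictures are saved under pics/ and viewed, at most 10 in all, crops included, and the job is handed in when it is done.

Besides the shell and the picture viewer there is one more tool, called after ">>>" as a command line: name --argument value ..., lists and objects as JSON in quotes. play_rows: Moves the arm, as the interface text tells. Its arguments: {"type":"object","properties":{"commands":{"type":"array"},"force":{"type":"number"}},"required":["commands"]}

```bash
mkdir -p pics; cat > h.py <<'E'
import numpy as np, cv2
from workcell import bot
def cam(n):
    p=bot.camera_params(n); im=bot.read_camera(n)
    return im,p
def K(p):
    f=192/np.tan(np.radians(p['fov_y'])/2)
    return np.array([[f,0,p['cx']],[0,f,p['cy']],[0,0,1]])
def ray(p,u,v):
    R=cv2.Rodrigues(np.array(p['rvec'],float))[0]; t=np.array(p['tvec'],float)
    d=R.T@np.linalg.inv(K(p))@np.array([u,v,1.]); return -R.T@t, d/np.linalg.norm(d)
def onz(p,u,v,z):
    o,d=ray(p,u,v); return o+d*(z-o[2])/d[2]
def tri(L):
    A=0;b=0
    for p,u,v in L:
        o,d=ray(p,u,v); M=np.eye(3)-np.outer(d,d); A=A+M; b=b+M@o
    X=np.linalg.solve(A,b); return X,[np.linalg.norm((np.eye(3)-np.outer(ray(*l)[1],ray(*l)[1]))@(X-ray(*l)[0])) for l in L]
def proj(p,X):
    return cv2.projectPoints(np.array(X,float).reshape(-1,3),np.array(p['rvec'],float),np.array(p['tvec'],float),K(p),None)[0].reshape(-1,2)
def red(im):
    h=cv2.cvtColor(im,cv2.COLOR_BGR2HSV); m=((h[...,0]<6)|(h[...,0]>174))&(h[...,1]>150)&(h[...,2]>70)
    n,l,s,c=cv2.connectedComponentsWithStats(m.astype(np.uint8)); 
    return sorted([(int(s[i,4]),*c[i].round(1),*s[i,:4]) for i in range(1,n)],reverse=True)[:3]
E
python3 - <<'E'
from h import *
s=bot.read_state();print(s)
for n in ('scene','side'):
    im,p=cam(n);cv2.imwrite(f'pics/{n}0.png',im);print(n,p,red(im))
E
```

```text
{'time': 0.0, 'q': array([-1.14688601e+00,  2.64741117e-01,  1.60538945e+00,  2.74058889e-05,
        1.27369994e+00, -3.69096065e-02]), 'joint_vel': array([ 0.00037374,  0.00064206,  0.00040033, -0.00146594,  0.0010541 ,
        0.00085105]), 'joint_torque': array([ 3.13389166e-03, -5.15110123e+01, -3.67307997e+01,  5.01165607e-05,
        1.28506144e-02,  4.94516871e-05]), 'tool_pos': array([ 0.29988003, -0.60396707,  0.25496173]), 'tcp_rot': array([-3.05642918e+00, -7.16951462e-01,  6.35132399e-04]), 'wrist_force': array([-0.48331308,  0.48707108, -0.64668177]), 'torque': array([ 0.02247343,  0.00344867, -0.05614933]), 'grip_force': 0.0, 'width': 1.0040182504556774}
scene {'fov_y': 51.77531181699594, 'cx': 255.13401844950386, 'cy': 192.0129083038084, 'rvec': array([ 2.00745741,  0.76022043, -0.4469406 ]), 'tvec': array([-0.38786742, -0.01760484,  1.68628623])} [(75, np.float64(240.3), np.float64(158.1), np.int32(236), np.int32(154), np.int32(10), np.int32(10))]
side {'fov_y': 54.29481553245433, 'cx': 256.0234506141474, 'cy': 196.85794204265449, 'rvec': array([ 0.77978796, -2.409556  ,  1.26039237]), 'tvec': array([0.42385268, 0.32403033, 0.817116  ])} [(192, np.float64(278.1), np.float64(184.5), np.int32(271), np.int32(177), np.int32(15), np.int32(16))]
```

View pics/scene0.png

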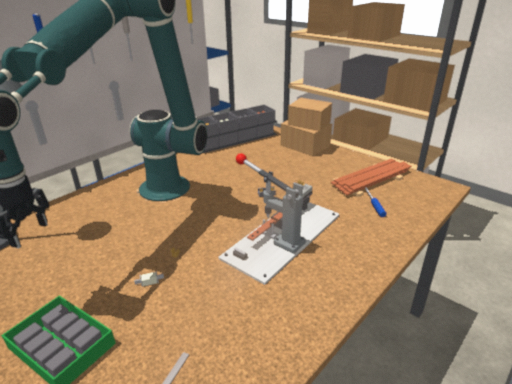

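View pics/side0.png

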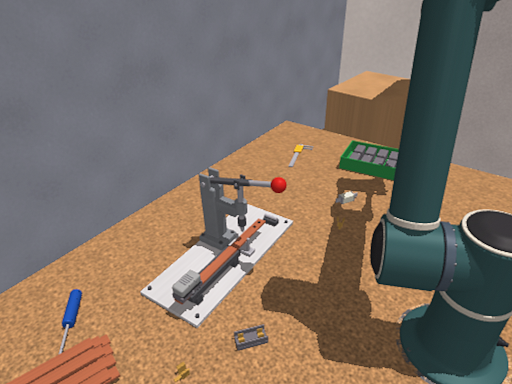

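```bash
python3 - <<'E'
from h import *
a=bot.camera_params('scene');b=bot.camera_params('side')
print(tri([(a,240.3,158.1),(b,278.1,184.5)]))
for p in(a,b): print(ray(p,256,192))
E
```

```text
(array([0.43771813, 0.02520669, 0.271149  ]), [np.float64(7.071239534865274e-05), np.float64(7.071239534874742e-05)])
(array([ 1.26775327, -0.81409292,  0.85109734]), array([-0.57553722,  0.63380764, -0.51676375]))
(array([0.03455469, 0.63770721, 0.73787587]), array([ 0.50587797, -0.66172663, -0.55335824]))
```

The scene view shows the press right of centre, with the red ball at (240,158), the plate's -y end corners at (222,256) and (264,279), and its +y far corner at (338,213). The side view has the ball at (278,184), the grey holder end at (185,285), the tip stop at (270,218) and plate corners at (292,221), (146,291) and (196,317). I'll compute a rough press frame next.

```bash
python3 - <<'E'
from h import *
a=bot.camera_params('scene');b=bot.camera_params('side')
print(tri([(a,222,256),(b,292,221)]),tri([(a,338,213),(b,146,291)]))
z=.012
A=onz(a,222,256,z);B=onz(a,264,279,z);C=onz(a,338,213,z);D=onz(b,292,221,z);E=onz(b,146,291,z);F=onz(b,196,317,z)
for X in(A,B,C,D,E,F):print(X.round(4))
print(np.linalg.norm(A-B),np.linalg.norm(B-C),np.linalg.norm(D-F),np.linalg.norm(E-F))
yd=(C-B)+(F-D);yd/=np.linalg.norm(yd);print('yaw of press y vs world y',np.arctan2(-yd[0],yd[1]),(A+C)/2,(D+E)/2)
w=bot.camera_params('wrist');s=bot.read_state()
R=cv2.Rodrigues(s['tcp_rot'])[0];print(R.round(3));o,d=ray(w,256,192);print('cam in tool',R.T@(o-s['tool_pos']),R.T@d,w['fov_y'])
print(R.T@(np.array([.45,-.02,.45])-s['tool_pos']))
E
```

```text
(array([ 0.51160708, -0.15840476,  0.01157601]), [np.float64(0.005666947006839875), np.float64(0.005666947006839861)]) (array([0.66495876, 0.295259  , 0.01161803]), [np.float64(0.00683463116078717), np.float64(0.006834631160787244)])
[ 0.5173 -0.1561  0.012 ]
[ 0.689  -0.1466  0.012 ]
[0.6686 0.3019 0.012 ]
[ 0.5077 -0.1627  0.012 ]
[0.6579 0.2922 0.012 ]
[0.4984 0.2759 0.012 ]
0.17200057691057247 0.4489479127849565 0.43866431803032224 0.16030928361679148
yaw of press y vs world y 0.03353777535593725 [0.59291289 0.07291683 0.012     ] [0.58280691 0.06478029 0.012     ]
[[ 0.896  0.445 -0.001]
 [ 0.445 -0.896  0.002]
 [ 0.    -0.002 -1.   ]]
cam in tool [ 0.07433527 -0.0007296  -0.11735976] [-0.28581142 -0.00672998  0.95826225] 62.02694371941175
[ 0.39417094 -0.45676981 -0.19395118]
```

```bash
cat >> h.py <<'E'
def go(target,yaw=None):
    "shift (fraction of 0.6) and turn about tool z (fraction of pi) from current pose; yaw = heading of tool x"
    s=bot.read_state();R=cv2.Rodrigues(s['tcp_rot'])[0]
    d=R.T@(np.array(target)-s['tool_pos'])/.6
    tn=None
    if yaw is not None:
        c,sn=np.cos(yaw),np.sin(yaw);T=np.array([[c,sn,0],[sn,-c,0],[0,0,-1.]])
        tn=cv2.Rodrigues(R.T@T)[0].ravel()/np.pi
    print('go',d.round(4),None if tn is None else tn.round(4),'pos',s['tool_pos'].round(4),'t',round(s['time'],2),'F',s['wrist_force'].round(2),'w',round(s['width'],3))
E
python3 -c "
from h import *
go([.5,.12,.42],1.604)"
```

```text
go [ 0.8353 -0.9331 -0.2729] [-0.0006 -0.0004 -0.3639] pos [ 0.2999 -0.604   0.255 ] t 0.1 F [ 0.25  0.84 -0.54] w 1.002
```

>>> play_rows --commands '[[[0.835,-0.933,-0.273,0,0,-0.364,-1],[0.835,-0.933,-0.273,0,0,-0.364,-1],[0.835,-0.933,-0.273,0,0,-0.364,-1],[0.835,-0.933,-0.273,0,0,-0.364,-1],[0.835,-0.933,-0.273,0,0,-0.364,-1],[0.835,-0.933,-0.273,0,0,-0.364,-1],[0.835,-0.933,-0.273,0,0,-0.364,-1],[0.835,-0.933,-0.273,0,0,-0.364,-1]]]'

```text
time: 0.9
tool_pos: [0.4039, -0.2258, 0.3416]
tcp_rot: [-2.179, -2.263, -0.0]
wrist_force: [0.1, -0.2, 0.3]
width: 1.003
grip_force: 0.0
```

```bash
python3 -c "
from h import *
go([.5,.12,.42],1.604)"
```

```text
go [ 0.5699  0.182  -0.1306] [-0.     -0.0001  0.0015] pos [ 0.4039 -0.2258  0.3416] t 0.9 F [ 0.14 -0.24  0.35] w 1.003
```

>>> play_rows --commands '[[[0.57,0.182,-0.13,0,0,0,-1],[0.57,0.182,-0.13,0,0,0,-1],[0.57,0.182,-0.13,0,0,0,-1],[0.57,0.182,-0.13,0,0,0,-1],[0.57,0.182,-0.13,0,0,0,-1],[0.57,0.182,-0.13,0,0,0,-1],[0.57,0.182,-0.13,0,0,0,-1],[0.57,0.182,-0.13,0,0,0,-1]]]'

```text
time: 1.7
tool_pos: [0.5023, 0.1217, 0.42]
tcp_rot: [-2.179, -2.262, -0.003]
wrist_force: [-0.7, -0.2, 1.1]
width: 0.999
grip_force: 0.0
```

```bash
python3 - <<'E'
from h import *
go([.5,.12,.42],1.604)
im,p=cam('wrist');cv2.imwrite('pics/w0.png',im);print(red(im));np.save('w0.npy',p,allow_pickle=True)
E
```

```text
go [-0.0027 -0.0039  0.    ] [ 0.0002 -0.0006  0.0014] pos [0.5023 0.1217 0.42  ] t 1.7 F [-0.72 -0.2   1.14] w 0.999
[(1194, np.float64(188.0), np.float64(283.1), np.int32(169), np.int32(264), np.int32(38), np.int32(39))]
```

View pics/w0.png

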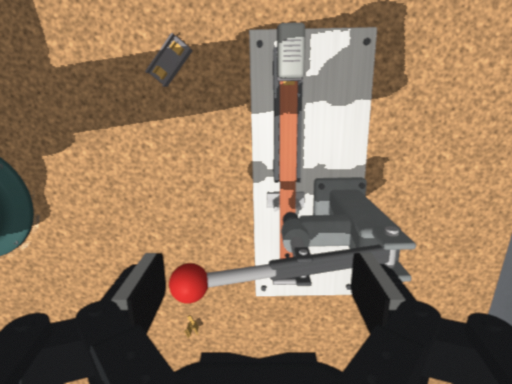

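The wrist view shows the press from above with +y up. The ball is at (188,283), the copper bar spans columns 279–298 and rows 82–180, and the grey holder sits at (291,55). Plate corners are at (250,30) and (376,27), and the rail's lower end is at row 180.

```bash
python3 - <<'E'
from h import *
p=np.load('w0.npy',allow_pickle=True).item();im=cv2.imread('pics/w0.png')
h=cv2.cvtColor(im,cv2.COLOR_BGR2HSV)
m=((h[...,0]<14)&(h[...,1]>120)&(h[...,2]>40)).astype(np.uint8);m[:,:270]=0;m[:,310:]=0;m[:60]=0;m[262:]=0
L=[];Rr=[]
for v in range(70,262,8):
    c=np.flatnonzero(m[v]); 
    if len(c): print(v,c.min(),c.max(),end='; ')
    if 90<=v<=175 and len(c)>8: L.append(onz(p,c.min()-.5,v,.056));Rr.append(onz(p,c.max()+.5,v,.056))
L=np.array(L);Rr=np.array(Rr);M=(L+Rr)/2
print('\nwidth',np.median(Rr[:,0]-L[:,0]));k=np.polyfit(M[:,1],M[:,0],1);print('centre x=%.4f y + %.4f'%tuple(k),M[[0,-1]].round(4))
for e in (L,Rr):print(np.polyfit(e[:,1],e[:,0],1))
c=[i for i in range(60,100) if (m[i]>0).sum()>8][0];print('copper start row',c,onz(p,289,c,.056))
for q in((250,30),(376,27),(256,296)):print('plate',onz(p,*q,.012).round(4))
cr=im[0:130,220:400];cv2.imwrite('pics/c0.png',cv2.resize(cr,None,fx=4,fy=4,interpolation=cv2.INTER_CUBIC))
a=bot.camera_params('scene');b=bot.camera_params('side')
print(tri([(a,240.3,158.1),(b,278.1,184.5),(p,188,283.1)]))
E
```

```text
86 280 296; 94 280 296; 102 280 296; 110 280 296; 118 280 296; 126 280 296; 134 280 296; 142 280 296; 150 280 295; 158 280 295; 166 280 295; 174 280 295; 182 281 294; 190 281 294; 198 280 294; 206 280 294; 214 281 284; 222 281 282; 238 281 281; 246 281 282; 254 281 291; 
width 0.024723972977412356
centre x=-0.0563 y + 0.5531 [[0.5415 0.203  0.056 ]
 [0.5483 0.0853 0.056 ]]
[-0.05674157  0.54074191]
[-0.05577405  0.56541953]
copper start row 85 [0.54209106 0.21529662 0.056     ]
plate [0.4833 0.2919 0.012 ]
plate [0.6697 0.3028 0.012 ]
plate [ 0.5082 -0.1653  0.012 ]
(array([0.43760845, 0.02537831, 0.27111426]), [np.float64(0.00012008852977272529), np.float64(0.00014087614732383256), np.float64(0.00013219219637297623)])
```

View pics/c0.png

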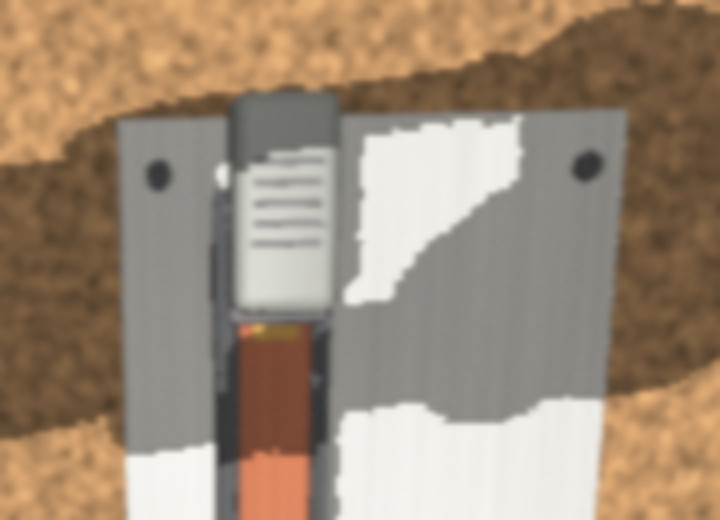

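The crop shows the holder's top face spanning x 233–338 and y 93–308, so rows 23.3 to 77 in the original picture. Copper starts at crop y of about 325.

```bash
python3 - <<'E'
from h import *
p=np.load('w0.npy',allow_pickle=True).item()
for n,u,v,z in(('back',291.2,23.4,.094),('front',291,77,.094),('frontbot',289,79.5,.056),('L',278.2,50,.094),('R',303.8,50,.094)):
    X=onz(p,u,v,z);d=X[:2]-[.551,.0317];yd=np.array([-.0562,.9984]);xd=np.array([.9984,.0562]);print(n,X.round(4),'press xy',(d@xd).round(4),(d@yd).round(4))
im,b=cam('side');cr=im[255:325,150:250];cv2.imwrite('pics/c1.png',cv2.resize(cr,None,fx=7,fy=7,interpolation=cv2.INTER_CUBIC))
E
```

```text
back [0.5366 0.2864 0.094 ] press xy -0.0001 0.2551
front [0.5405 0.2238 0.094 ] press xy 0.0003 0.1924
frontbot [0.5416 0.2227 0.056 ] press xy 0.0014 0.1912
L [0.5221 0.2555 0.094 ] press xy -0.0163 0.225
R [0.5547 0.2567 0.094 ] press xy 0.0163 0.2244
```

View pics/c1.png

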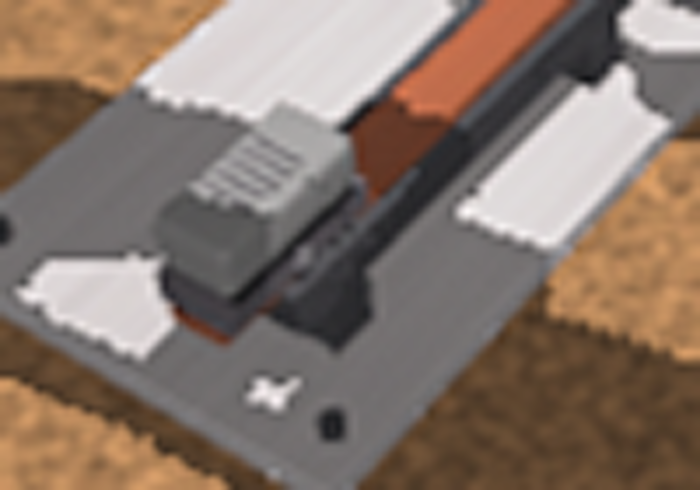

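The side crop shows the closed holder with the copper end face visible below it at crop (222,342), overhanging the rail. That matches an end face at press y of about 0.255 m.

```bash
python3 - <<'E'
from h import *
b=bot.camera_params('side')
O=np.array([.551,.0317]);yd=np.array([-.0562,.9984]);xd=np.array([.9984,.0562])
P=lambda x,y,z:[*(O+x*xd+y*yd),z]
print('pred bar end bottom corners',proj(b,[P(-.0125,.2555,.05),P(.0125,.2555,.05),P(-.017,.2555,.094),P(-.017,.1855,.094)]).round(1),'seen corner 181.7,303.9')
w=np.load('w0.npy',allow_pickle=True).item()
print('holder top near front corner tri',tri([(w,278.5,77),(b,150+355/7,255+160/7)]))
go(P(0,.222,.18),1.627);go(P(0,.222,.084),1.627)
E
```

```text
pred bar end bottom corners [[183.  304. ]
 [175.  299.4]
 [181.9 291.8]
 [202.1 272.4]] seen corner 181.7,303.9
holder top near front corner tri (array([0.5243425 , 0.22331272, 0.08145395]), [np.float64(0.0009144040268727428), np.float64(0.0009144040268727193)])
go [0.2193 0.0691 0.3992] [-0.     -0.0002 -0.0059] pos [0.5021 0.1202 0.4194] t 1.8 F [-0.64  0.5   0.1 ] w 0.996
go [0.2192 0.0691 0.5592] [-0.     -0.0002 -0.0059] pos [0.5021 0.1202 0.4194] t 1.8 F [-0.64  0.5   0.1 ] w 0.996
```

>>> play_rows --commands '[[[0.219,0.069,0.2,0,0,-0.006,-1],[0.219,0.069,0.2,0,0,-0.006,-1],[0.219,0.069,0.2,0,0,-0.006,-1],[0.219,0.069,0.2,0,0,-0.006,-1],[0.219,0.069,0.4,0,0,-0.006,-1],[0.219,0.069,0.4,0,0,-0.006,-1],[0.219,0.069,0.4,0,0,-0.006,-1],[0.219,0.069,0.4,0,0,-0.006,-1]]]'

```text
time: 2.6
tool_pos: [0.5351, 0.2476, 0.1738]
tcp_rot: [-2.161, -2.275, 0.016]
wrist_force: [-0.1, 0.9, 0.3]
width: 1.002
grip_force: 0.0
```

```bash
python3 - <<'E'
from h import *
O=np.array([.551,.0317]);yd=np.array([-.0562,.9984])
go([*(O+.222*yd),.084],1.627)
E
```

```text
go [0.0099 0.0077 0.1496] [-0.0032  0.0013 -0.0015] pos [0.5351 0.2476 0.1738] t 2.6 F [-0.1   0.89  0.29] w 1.002
```

>>> play_rows --commands '[[[0,0,0.07,0,0,0,-1],[0,0,0.07,0,0,0,-1],[0,0,0.07,0,0,0,-1],[0,0,0.07,0,0,0,-1]]]'

```text
time: 3.0
tool_pos: [0.5405, 0.2506, 0.1404]
tcp_rot: [2.162, 2.277, 0.006]
wrist_force: [-0.0, 0.5, 1.2]
width: 1.003
grip_force: 0.0
```

```bash
python3 - <<'E'
from h import *
O=np.array([.551,.0317]);yd=np.array([-.0562,.9984])
go([*(O+.222*yd),.084],1.627)
bot.read_camera('side')
go([*(O+.222*yd),.084],1.627)
im,p=cam('wrist');cv2.imwrite('pics/w1.png',im);np.save('w1.npy',p,allow_pickle=True)
E
```

```text
go [ 0.0046 -0.0034  0.0939] [ 0.0013 -0.0004 -0.0014] pos [0.5405 0.2506 0.1404] t 3.0 F [-0.03  0.53  1.22] w 1.003
go [ 0.0043 -0.0036  0.0941] [ 0.0014 -0.0005 -0.0013] pos [0.5406 0.2508 0.1405] t 3.05 F [-0.22  0.01  0.9 ] w 1.005
```

View pics/w1.png

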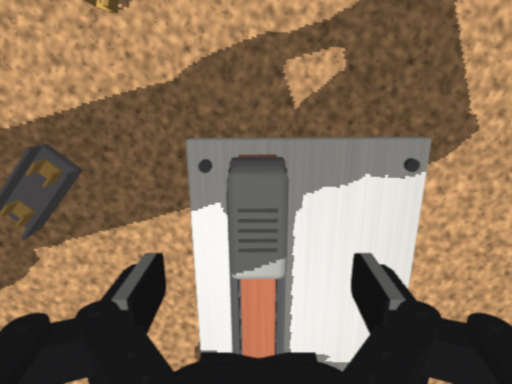

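The wrist close-up shows the holder's top face at columns 228–288 and rows 158–277. The open fingers at columns 165 and 352 sit centred on it.

>>> play_rows --commands '[[[0.003,-0.001,0.094,0,0,0,-1],[0.003,-0.001,0.094,0,0,0,-1],[0.003,-0.001,0.094,0,0,0,-1],[0.003,-0.001,0.094,0,0,0,-1]]]'

```text
time: 3.5
tool_pos: [0.5391, 0.2526, 0.0828]
tcp_rot: [2.162, 2.278, 0.003]
wrist_force: [0.1, 0.3, -0.4]
width: 0.999
grip_force: 0.0
```

```bash
python3 - <<'E'
from h import *
w=np.load('w1.npy',allow_pickle=True).item()
for u,v in((258,277),(258,158),(228,220),(288,220)):
    d=onz(w,u,v,.094)[:2]-[.551,.0317];print(d@[.9984,.0562],d@[-.0562,.9984])
O=np.array([.551,.0317]);yd=np.array([-.0562,.9984])
F=[];T=[]
for i in range(8):
    bot.read_camera('side');s=bot.read_state();F.append(s['wrist_force']);T.append(s['torque'])
print(np.mean(F,0),np.std(F,0),np.mean(T,0),np.std(T,0))
go([*(O+.222*yd),.084],1.627)
E
```

```text
0.0002522127145216716 0.19480729029712146
0.0005944936156778504 0.2649064033327829
-0.01607294748986612 0.23056669840779015
0.016944002913301177 0.2303300338589315
[ 0.03848854 -0.0008032   0.28399746] [0.25468674 0.36228322 0.20383846] [-0.0019856   0.0139001  -0.00668074] [0.03690453 0.01520169 0.02640409]
go [ 0.0019  0.0003 -0.0038] [ 0.0003 -0.0001 -0.0012] pos [0.5384 0.2522 0.0817] t 3.9 F [-0.36 -0.2   0.09] w 0.999
```

>>> play_rows --commands '[[[0,0,0,0,0,0,1],[0,0,0,0,0,0,1],[0,0,0,0,0,0,1],[0,0,0,0,0,0,1],[0,0,0,0,0,0,1],[0,0,-0.006,0,0,0,1],[0,0,-0.006,0,0,0,1],[0,0,-0.006,0,0,0,1]]]' --force 30

```text
time: 4.7
tool_pos: [0.538, 0.2519, 0.0843]
tcp_rot: [2.163, 2.279, -0.0]
wrist_force: [3.1, -0.1, -5.2]
width: 0.394
grip_force: 30.8
```

```bash
python3 - <<'E'
from h import *
F=[];T=[]
for i in range(12):
    bot.read_camera('side');s=bot.read_state();F.append(s['wrist_force']);T.append(s['torque'])
print(np.mean(F,0),np.std(F,0),np.mean(T,0),np.std(T,0))
O=np.array([.551,.0317]);yd=np.array([-.0562,.9984]);xd=[.9984,.0562]
d=s['tool_pos'][:2]-O;print('press xy',d@xd,d@yd,s['tool_pos'][2],s['grip_force'])
f=np.mean(F,0)-[.04,0,.28];t=np.mean(T,0)
# weight moment about edge from vertical force at tool + x torque
tx=t[:2]@xd; y=d@yd
M=-f[2]*y; 
for sg in(1,-1):
    m=(M-sg*tx)/9.81   # = .48c+m(.145+c)
    for c in(.0755,.080): print(sg,'tx',tx,'m',(m-.48*c)/(.145+c))
E
```

```text
[ 3.87090251 -0.46676237 -6.76134012] [0.6601594  0.53225094 0.94620922] [ 0.22706471 -0.70253897  0.16146392] [0.05257289 0.06107339 0.02793012]
press xy -0.0005993638378262228 0.2206462397785558 0.08453291925644499 30.62343120574951
1 tx 0.18721872037759227 m 0.46734305564596546
1 tx 0.18721872037759227 m 0.4483961945330462
-1 tx 0.18721872037759227 m 0.6404448887771286
-1 tx 0.18721872037759227 m 0.618035991001586
```

>>> play_rows --commands '[[[0,0.0015,-0.001,0,0,0,1],[0,0.0015,-0.001,0,0,0,1],[0,0.0015,-0.001,0,0,0,1]]]'

```text
time: 5.6
tool_pos: [0.5381, 0.252, 0.085]
tcp_rot: [-2.162, -2.278, 0.002]
wrist_force: [1.3, -0.3, -6.0]
width: 0.392
grip_force: 30.7
```

```bash
cat > weigh.py <<'E'
from h import *
F=[];T=[]
for i in range(14):
    bot.read_camera('side');s=bot.read_state();F.append(s['wrist_force']);T.append(s['torque'])
print(np.mean(F,0),np.std(F,0),np.mean(T,0),np.array(F)[:,2].round(1))
O=np.array([.551,.0317]);yd=np.array([-.0562,.9984]);xd=[.9984,.0562]
d=s['tool_pos'][:2]-O;print('press xy',d@xd,d@yd,s['tool_pos'][2],s['grip_force'],s['time'])
f=np.mean(F,0)-[.04,0,.28];t=np.mean(T,0)-[0,.014,0]
tx=t[:2]@xd-.18*(f[:2]@yd); M=-f[2]*(d@yd)-tx
print('tx',tx,'m',[(M/9.81-.48*c)/(.145+c) for c in(.0755,.08,.085)])
E
python3 weigh.py
```

```text
[-0.15543404 -0.51443603 -6.00448634] [0.62494289 0.49575392 0.51994414] [ 0.28324524  0.07895469 -0.06403467] [-5.8 -7.4 -5.6 -5.6 -6.1 -6.3 -6.1 -6.3 -5.4 -6.4 -6.1 -6.1 -5.7 -5.2]
press xy 0.0002994837232955108 0.2208051883218956 0.08526479366493517 30.714393854141235 6.3
tx 0.3769158172203521 m [np.float64(0.3029057642700201), np.float64(0.28724764898461963), np.float64(0.2705683522675627)]
```

```bash
python3 - <<'E'
from h import *
O=np.array([.551,.0317]);yd=np.array([-.0562,.9984]);xd=np.array([.9984,.0562])
s=bot.read_state();d=s['tool_pos'][:2]-O
go([*(O+(d@xd)*xd+(d@yd-.12)*yd),s['tool_pos'][2]-.0036],1.627)
print(proj(bot.camera_params('side'),[[*(O-.15*yd),.05]]))
E
```

```text
go [-0.2     0.0008  0.006 ] [-0.     -0.     -0.0012] pos [0.5389 0.2522 0.0853] t 6.3 F [-1.02 -0.55 -5.15] w 0.393
[[270.27754115 212.62241279]]
```

>>> play_rows --commands '[[[0,0,0.006,0,0,0,1],[-0.03,0,0.006,0,0,0,1],[-0.06,0,0.006,0,0,0,1],[-0.09,0,0.006,0,0,0,1],[-0.12,0,0.006,0,0,0,1],[-0.15,0,0.006,0,0,0,1],[-0.18,0.0005,0.006,0,0,0,1],[-0.2,0.0005,0.006,0,0,0,1]]]'

```text
time: 7.1
tool_pos: [0.5457, 0.1306, 0.0821]
tcp_rot: [2.164, 2.277, 0.001]
wrist_force: [-0.5, 3.7, -3.1]
width: 0.395
grip_force: 31.0
```

```bash
cat > st.py <<'E'
from h import *
import sys
im,p=cam('side');im2,p2=cam('scene')
if len(sys.argv)>1:
    n=sys.argv[1]
    a=cv2.resize(im[180:320,160:310],None,fx=4,fy=4,interpolation=cv2.INTER_CUBIC);cv2.imwrite(f'pics/{n}.png',a)
s=bot.read_state();d=s['tool_pos'][:2]-[.551,.0317]
print('press xy',(d@[.9984,.0562]).round(4),(d@[-.0562,.9984]).round(4),s['tool_pos'][2].round(4),'t',s['time'],'F',s['wrist_force'].round(1),'w',s['width'])
def cop(im,roi):
    h=cv2.cvtColor(im,cv2.COLOR_BGR2HSV);m=((h[...,0]<14)&(h[...,1]>120)&(h[...,2]>40)).astype(np.uint8)
    x0,x1,y0,y1=roi;q=np.zeros_like(m);q[y0:y1,x0:x1]=m[y0:y1,x0:x1];return q
m=cop(im,(205,300,205,275));ys,xs=np.nonzero(m)
print('side copper n',len(xs),'right',xs.max(),'top',ys.min(),'bare end px mean', (xs[xs>xs.max()-8].mean().round(2),ys[xs>xs.max()-8].mean().round(2)))
np.save('last_side.npy',im);np.save('last_scene.npy',im2)
E
python3 st.py s1
```

```text
press xy 0.0001 0.0981 0.0817 t 7.2 F [-0.  -2.1 -4. ] w 0.39378528884604824
side copper n 414 right 283 top 205 bare end px mean (np.float64(278.73), np.float64(208.61))
```

View pics/s1.png

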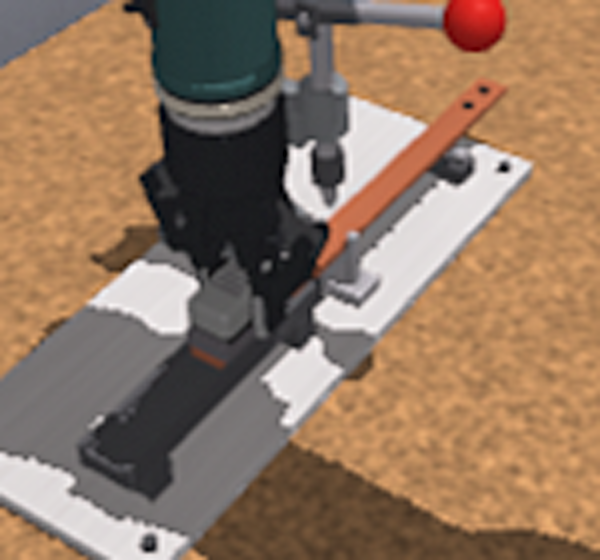

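The side crop shows the bar in the gripper, level, with its bare end at crop (505,88), that is pixel (286,202), past the tip stop at crop (455,165).

>>> play_rows --commands '[[[0,0,0,0,0,0,0.1],[0,0,0,0,0,0,-0.1],[0,0,0,0,0,0,-0.1],[0,0,0,0,0,0,-0.1],[0,0,0,0,0,0,-0.1]]]'

```text
time: 7.7
tool_pos: [0.5457, 0.1328, 0.0819]
tcp_rot: [2.161, 2.28, 0.0]
wrist_force: [0.4, 0.3, -0.1]
width: 0.547
grip_force: 0.0
```

```bash
cp last_side.npy s1.npy; cat >> st.py <<'E'
# far end of copper along the bar: rays on z=.056 plane, press y of end and its pixel
m=cop(im,(255,300,195,235));ys,xs=np.nonzero(m)
Q=np.array([onz(p,x,y,.056)[:2]-[.551,.0317] for x,y in zip(xs,ys)]);py=Q@[-.0562,.9984];px=Q@[.9984,.0562]
k=abs(px)<.03;print('bare end press y (if z=56):',np.sort(py[k])[:12].mean().round(4),'px mean near end',px[k][py[k]<py[k].min()+.03].mean().round(4))
E
python3 st.py; python3 - <<'E'
from h import *
a=np.load('s1.npy');b=np.load('last_side.npy')
print(np.abs(a[195:235,250:300].astype(int)-b[195:235,250:300]).mean())
E
```

```text
press xy 0.0002 0.1011 0.0817 t 7.8 F [-0.2 -0.1 -1. ] w 0.5502415000082316
side copper n 410 right 284 top 205 bare end px mean (np.float64(279.56), np.float64(208.39))
bare end press y (if z=56): -0.2213 px mean near end -0.0046
0.9465
```

>>> play_rows --commands '[[[0,0,0,0,0,0,1],[0,0,0,0,0,0,1],[-0.003,0,0,0,0,0,1],[-0.005,0,0,0,0,0,1],[-0.005,0,0,0,0,0,1],[-0.005,0,0,0,0,0,-0.1],[-0.005,0,0,0,0,0,-0.1],[-0.005,0,0,0,0,0,-0.1]]]'

```text
time: 8.6
tool_pos: [0.5456, 0.1288, 0.0815]
tcp_rot: [2.162, 2.279, -0.001]
wrist_force: [-0.6, -0.2, -0.8]
width: 0.552
grip_force: 0.0
```

```bash
python3 st.py
```

```text
press xy 0.0001 0.0974 0.0816 t 8.7 F [-0.5  0.2  0.8] w 0.5485414046137514
side copper n 400 right 284 top 205 bare end px mean (np.float64(279.54), np.float64(209.73))
bare end press y (if z=56): -0.2252 px mean near end -0.0045
```

>>> play_rows --commands '[[[0,0,0,0,0,0,1],[0,0,0,0,0,0,1],[-0.003,0,0,0,0,0,1],[-0.005,0,0,0,0,0,1],[-0.005,0,0,0,0,0,1],[-0.005,0,0,0,0,0,-0.1],[-0.005,0,0,0,0,0,-0.1],[-0.005,0,0,0,0,0,-0.1]]]'

```text
time: 9.5
tool_pos: [0.5457, 0.1258, 0.0815]
tcp_rot: [2.162, 2.279, -0.001]
wrist_force: [-0.4, -0.8, -0.2]
width: 0.548
grip_force: 0.0
```

```bash
python3 st.py
```

```text
press xy 0.0001 0.0945 0.0816 t 9.6 F [-0.3 -1.  -0.5] w 0.5471669985902066
side copper n 390 right 284 top 205 bare end px mean (np.float64(279.61), np.float64(208.35))
bare end press y (if z=56): -0.2266 px mean near end -0.0041
```

>>> play_rows --commands '[[[0,0,0,0,0,0,1],[0,0,0,0,0,0,1],[-0.003,0,0,0,0,0,1],[-0.004,0,0,0,0,0,1],[-0.004,0,0,0,0,0,1],[-0.004,0,0,0,0,0,-0.1],[-0.004,0,0,0,0,0,-0.1],[-0.004,0,0,0,0,0,-0.1]]]'

```text
time: 10.4
tool_pos: [0.5458, 0.1235, 0.0815]
tcp_rot: [2.162, 2.279, -0.001]
wrist_force: [0.9, 0.7, 0.4]
width: 0.549
grip_force: 0.0
```

```bash
python3 st.py
```

```text
press xy 0.0 0.092 0.0815 t 10.5 F [0.1 0.5 0.1] w 0.5504752882404996
side copper n 382 right 284 top 205 bare end px mean (np.float64(279.45), np.float64(208.36))
bare end press y (if z=56): -0.2278 px mean near end -0.0042
```

>>> play_rows --commands '[[[0,0,0,0,0,0,1],[0,0,0,0,0,0,1],[-0.003,0,0,0,0,0,1],[-0.004,0,0,0,0,0,1],[-0.004,0,0,0,0,0,1],[-0.004,0,0,0,0,0,-0.1],[-0.004,0,0,0,0,0,-0.1],[-0.004,0,0,0,0,0,-0.1]]]'

```text
time: 11.3
tool_pos: [0.5459, 0.1211, 0.0815]
tcp_rot: [2.162, 2.279, -0.001]
wrist_force: [0.8, -0.5, -1.0]
width: 0.544
grip_force: 0.0
```

```bash
python3 st.py s2
```

```text
press xy 0.0 0.0897 0.0816 t 11.4 F [-0.3 -0.8  0. ] w 0.5482549669172422
side copper n 382 right 286 top 205 bare end px mean (np.float64(281.32), np.float64(207.21))
bare end press y (if z=56): -0.2184 px mean near end -0.0105
```

View pics/s2.png

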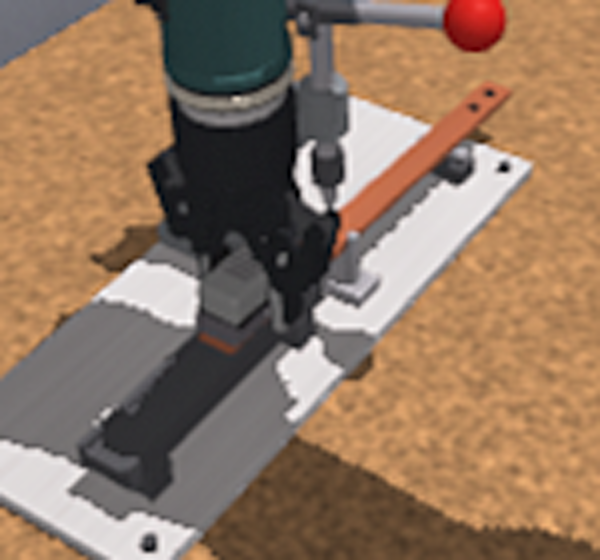

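The crop shows the bare end at crop (508,92) with the bar closer to the stop dowel at (455,160), so it may have tipped. I'll check that numerically.

```bash
python3 st.py; python3 - <<'E'
from h import *
b=bot.camera_params('side')
O=np.array([.551,.0317]);yd=np.array([-.0562,.9984]);xd=np.array([.9984,.0562])
P=lambda x,y,z:[*(O+x*xd+y*yd),z]
for c in(-.048,-.053):
    print('level',proj(b,[P(-.0125,c-.18,.056),P(.0125,c-.18,.056),P(-.0125,c+.18,.056)]).round(1).tolist())
    t=.08
    print('tip',proj(b,[P(-.0125,(c-.18),.056+t*(c-.18)),P(.0125,(c-.18),.056+t*(c-.18)),P(-.0125,c+.18,.056+t*(c+.18))]).round(1).tolist())
im=np.load('last_side.npy');cv2.imwrite('pics/s3.png',cv2.resize(im[190:250,230:310],None,fx=8,fy=8,interpolation=cv2.INTER_CUBIC))
im=np.load('last_scene.npy');cv2.imwrite('pics/s4.png',cv2.resize(im[200:280,220:310],None,fx=6,fy=6,interpolation=cv2.INTER_CUBIC))
E
```

```text
press xy 0.0001 0.0897 0.0816 t 11.5 F [ 0.5  0.6 -0.1] w 0.5496660052868834
side copper n 387 right 297 top 205 bare end px mean (np.float64(297.0), np.float64(270.0))
bare end press y (if z=56): -0.2134 px mean near end -0.0122
level [[286.5, 199.8], [279.7, 197.5], [216.1, 269.3]]
tip [[286.3, 204.5], [279.6, 202.2], [215.7, 266.3]]
level [[287.2, 199.1], [280.4, 196.8], [217.3, 268.1]]
tip [[287.1, 203.8], [280.4, 201.5], [217.0, 265.2]]
```

View pics/s3.png

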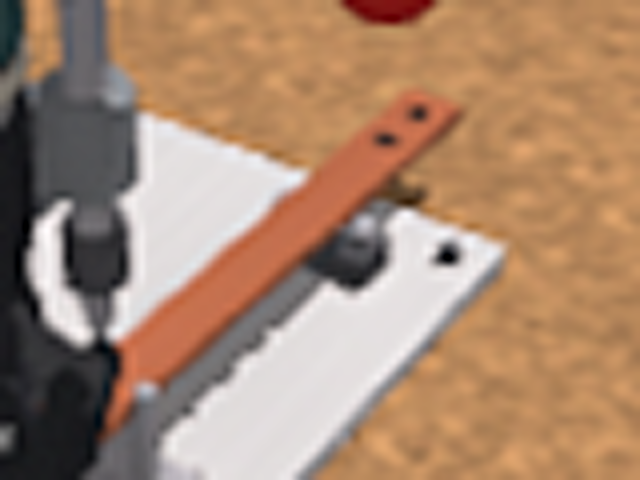

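The zoom shows the bar's end corner at crop (465,108), which is pixel (288.1,203.5). A tipped bar predicts (287,204) and a level one (287,199.5), so it has tipped and rests on the dowel. The last step was about 2.4 mm. Now I'll withdraw straight up.

>>> play_rows --commands '[[[0,0,0,0,0,0,-0.2],[0,0,-0.04,0,0,0,-0.2],[0,0,-0.1,0,0,0,-0.2],[0,0,-0.18,0,0,0,-0.2],[0,0,-0.26,0,0,0,-0.2],[0,0,-0.34,0,0,0,-0.2],[0,0,-0.42,0,0,0,-0.2],[0,0,-0.5,0,0,0,-0.2]]]'

```text
time: 12.3
tool_pos: [0.5457, 0.1214, 0.3838]
tcp_rot: [2.162, 2.279, 0.0]
wrist_force: [0.6, -0.1, -0.2]
width: 0.596
grip_force: 0.0
```

```bash
python3 st.py s5; python3 -c "
from h import *
print(proj(bot.camera_params('side'),[[.4376,.0254,.271]]))
go([.4376,.0254,.345],1.627)"
```

```text
press xy 0.0032 0.0903 0.3914 t 12.4 F [0.2 0.1 1. ] w 0.6017076857183018
side copper n 484 right 287 top 205 bare end px mean (np.float64(282.55), np.float64(208.34))
bare end press y (if z=56): -0.209 px mean near end -0.0148
[[278.12533802 184.60087816]]
go [-0.1513 -0.1953  0.074 ] [ 0.0049 -0.0006 -0.0012] pos [0.5492 0.1221 0.3914] t 12.4 F [0.23 0.11 0.99] w 0.602
```

View pics/s5.png

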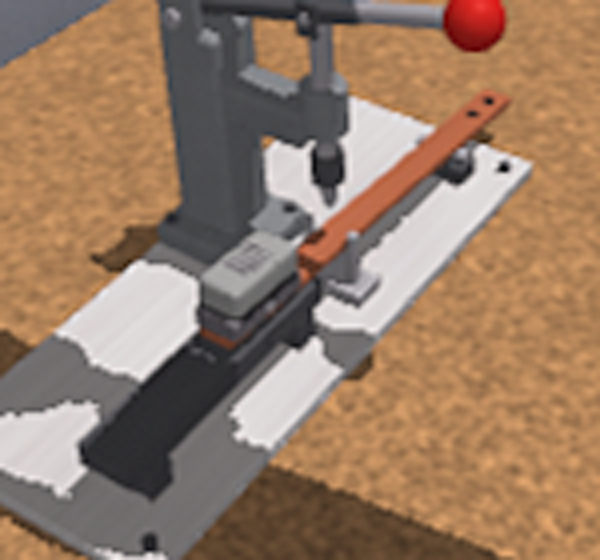

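The bar is tipped and free: its bare end rests on the stop at crop (510,97), and the holder end is lifted clear of the rail at (215,340). Next is the lever ball.

>>> play_rows --commands '[[[-0.151,-0.195,0.0,0,0,0,1],[-0.151,-0.195,0.0,0,0,0,1],[-0.151,-0.195,0.0,0,0,0,1],[-0.151,-0.195,0.0,0,0,0,1],[-0.151,-0.195,0.05,0,0,0,1],[-0.151,-0.195,0.06,0,0,0,1],[-0.151,-0.195,0.06,0,0,0,1],[-0.151,-0.195,0.06,0,0,0,1]]]'

```text
time: 13.2
tool_pos: [0.4344, 0.0252, 0.346]
tcp_rot: [-2.162, -2.279, 0.0]
wrist_force: [-0.3, 0.1, 0.8]
width: 0.004
grip_force: 0.0
```

```bash
cat > kn.py <<'E'
from h import *
im,p=cam('side');im2,p2=cam('scene');r=red(im);r2=red(im2)
s=bot.read_state();d=s['tool_pos'][:2]-[.551,.0317]
print('red',[(a[0],float(a[1]),float(a[2])) for a in r+r2])
if r and r2: print('knob',tri([(p,r[0][1],r[0][2]),(p2,r2[0][1],r2[0][2])])[0].round(4))
go([.4376,.0254,.315],1.627)
E
python3 kn.py
```

```text
red [(186, 278.2, 184.7), (76, 240.2, 158.2)]
knob [0.4374 0.0251 0.2707]
go [0.     0.0046 0.0528] [ 0.0004  0.     -0.0011] pos [0.4348 0.0252 0.3467] t 13.3 F [0.29 0.49 0.58] w 0.001
```

>>> play_rows --commands '[[[0,0.002,0.03,0,0,0,1],[0,0.002,0.05,0,0,0,1],[0,0.001,0.06,0,0,0,1],[0,0,0.07,0,0,0,1],[0,0,0.08,0,0,0,1],[0,0,0.09,0,0,0,1],[0,0,0.1,0,0,0,1],[0,0,0.1,0,0,0,1]]]'

```text
time: 14.1
tool_pos: [0.4339, 0.0249, 0.2849]
tcp_rot: [-2.162, -2.279, 0.0]
wrist_force: [-0.7, 0.1, 3.3]
width: -0.005
grip_force: 1.3
```

```bash
python3 kn.py
```

```text
red [(165, 280.0, 196.3), (72, 239.2, 165.6)]
knob [0.4313 0.0256 0.2409]
go [ 0.0005  0.0059 -0.0488] [ 0.0001  0.     -0.0012] pos [0.4341 0.0249 0.2857] t 14.2 F [-1.43  0.47  2.89] w -0.001
```

>>> play_rows --commands '[[[0,-0.001,0.01,0,0,0,1],[0,-0.002,0.02,0,0,0,1],[0,-0.003,0.028,0,0,0,1],[0,-0.004,0.036,0,0,0,1],[0,-0.004,0.042,0,0,0,1],[0,-0.004,0.046,0,0,0,1],[0,-0.004,0.046,0,0,0,1]]]'

```text
time: 14.9
tool_pos: [0.4312, 0.0248, 0.258]
tcp_rot: [-2.162, -2.278, 0.001]
wrist_force: [-4.1, -1.3, 6.3]
width: 0.001
grip_force: 3.0
```

```bash
python3 kn.py;python3 - <<'E'
from h import *
F=[]
for i in range(4): bot.read_camera('side');F.append(bot.read_state()['wrist_force'])
print(np.mean(F,0))
E
```

```text
red [(153, 280.3, 205.8), (68, 239.0, 172.5)]
knob [0.4297 0.0255 0.214 ]
go [ 0.0005  0.0105 -0.0945] [-0.0003  0.     -0.0012] pos [0.4313 0.0248 0.2583] t 15.0 F [-3.65 -0.67  6.01] w -0.001
[-4.21622089 -0.94288447  5.74855405]
```

>>> play_rows --commands '[[[0,-0.001,0.005,0,0,0,1],[0,-0.002,0.01,0,0,0,1],[0,-0.003,0.013,0,0,0,1],[0,-0.003,0.013,0,0,0,1],[0,-0.003,0.013,0,0,0,1]]]'

```text
time: 15.7
tool_pos: [0.4308, 0.0247, 0.2517]
tcp_rot: [2.161, 2.277, 0.003]
wrist_force: [-1.8, -0.7, 8.5]
width: 0.001
grip_force: 4.1
```

```bash
python3 kn.py;python3 - <<'E'
from h import *
F=[]
for i in range(4): bot.read_camera('side');F.append(bot.read_state()['wrist_force'])
print(np.mean(F,0))
E
```

```text
red [(155, 280.2, 207.9), (68, 239.0, 174.1)]
knob [0.4297 0.0255 0.2078]
go [ 0.0005  0.0117 -0.1055] [ 0.0009  0.     -0.0012] pos [0.4308 0.0247 0.2517] t 15.8 F [-1.75 -1.16  8.65] w 0.001
[-1.13945131 -0.67278574  8.15453376]
```

>>> play_rows --commands '[[[0,0,0.004,0,0,0,1],[0,0,0.007,0,0,0,1],[0,0,0.007,0,0,0,1],[0,0,0.007,0,0,0,1]]]'

```text
time: 16.4
tool_pos: [0.4306, 0.0247, 0.2476]
tcp_rot: [2.161, 2.278, 0.002]
wrist_force: [-2.7, -0.4, 10.1]
width: 0.003
grip_force: 4.9
```

```bash
python3 kn.py
```

```text
red [(152, 280.1, 209.2), (66, 239.2, 175.3)]
knob [0.4303 0.0252 0.2035]
go [ 0.0005  0.0119 -0.1121] [ 0.0008  0.     -0.0012] pos [0.4307 0.0247 0.2477] t 16.5 F [-2.37 -0.3   9.96] w 0.001
```

>>> play_rows --commands '[[[0,0,-0.015,0,0,0,1],[0,0.002,-0.03,0,0,0,1],[0,0.004,-0.05,0,0,0,1],[0,0.006,-0.07,0,0,0,1],[0,0.008,-0.09,0,0,0,1],[0,0.009,-0.11,0,0,0,1],[0,0.009,-0.15,0,0,0,1],[0,0.009,-0.23,0,0,0,1]]]'

```text
time: 17.3
tool_pos: [0.4327, 0.025, 0.3809]
tcp_rot: [-2.157, -2.274, 0.011]
wrist_force: [0.7, -0.8, -0.6]
width: 0.001
grip_force: 0.0
```

```bash
python3 kn.py; python3 st.py
python3 - <<'E'
from h import *
im=np.load('last_side.npy');ref=cv2.imread('pics/s5.png');ref=cv2.resize(ref,(150,140),interpolation=cv2.INTER_AREA)
d=np.abs(im[180:320,160:310].astype(int)-ref).mean(2)
print('diff bar region',d[15:60,90:130].mean(),'holder',d[50:95,45:85].mean())
E
```

```text
red [(189, 278.1, 184.6), (75, 240.3, 158.1)]
knob [0.4376 0.0254 0.271 ]
go [ 0.0007 -0.0008  0.1266] [ 0.0031  0.0002 -0.0012] pos [0.4373 0.025  0.391 ] t 17.4 F [0.36 0.45 0.56] w 0.001
press xy -0.1156 -0.0002 0.3856 t 17.5 F [ 0.4 -0.2 -1.2] w 0.0006427268596977324
side copper n 484 right 294 top 205 bare end px mean (np.float64(289.33), np.float64(213.0))
bare end press y (if z=56): -0.209 px mean near end -0.0148
diff bar region 1.8688888888888888 holder 23.944444444444443
```

```bash
python3 - <<'E'
from h import *
im=np.load('last_side.npy')[180:320,160:310];ref=cv2.resize(cv2.imread('pics/s5.png'),(150,140),interpolation=cv2.INTER_AREA)
for a in(ref,im):
    h=cv2.cvtColor(a,cv2.COLOR_BGR2HSV);m=(h[...,0]<14)&(h[...,1]>110)&(h[...,2]>40)
    q=m[75:95,45:65];y,x=np.nonzero(q);e=m[20:65,70:130];ye,xe=np.nonzero(e);print('holder-end copper',len(x),x.mean()+45,y.mean()+75,'bar',len(xe),xe.mean(),ye.mean())
    e=cv2.Canny(a,60,150)[55:90,45:80];y,x=np.nonzero(e);print(len(x),x.mean(),y.mean())
E
```

```text
holder-end copper 17 53.76470588235294 84.11764705882354 bar 475 31.49473684210526 22.926315789473684
343 18.393586005830905 17.871720116618075
holder-end copper 17 53.76470588235294 84.11764705882354 bar 474 31.259493670886076 23.17721518987342
251 18.302788844621514 19.9402390438247
```

The bar is unmoved and still tipped, so the holder difference is only the arm's shadow. The lever is back at rest and the arm is clear.

```bash
python3 -c "
from workcell import bot
print(bot.finish_job())"
```

```text
the job is handed in; nothing more can be done
None
```

I slid the bar until it only just tipped onto the stop (last step about 2.4 mm), let go and punched the mark at an estimated 14–17 N; the lever is back up, the bar is still tipped, no loose part was touched, and the job is handed in at about 17.5 s.

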